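Hold the inspection torch over the parts tray

TASK

Turn the clamp knob about a quarter turn clockwise so that its finger swings clear of the torch's flange, then draw the inspection torch out of its sloping holster and hold it up over the middle of the parts tray, lens straight down, with the lens about 150 mm above the bench. The job finishes while you are still holding the torch steady there: do not put it down, and leave the tin, the screwdriver, the jar and the red case where they are.

Things in the scene. Friction and masses are not known exactly. Their poses are not given: they have to be found in the camera images.
- holster: Fixed steel holster, base plate 190 x 100 mm (x -70..120, y +-50 mm), origin on the bench under the seated torch's flange, z up, yaw varies. Its pocket slopes 45 degrees in its xz plane; the way out is (-0.707,0,0.707) in its frame, so the torch's tail sticks out up and to -x. Two cheeks (y +-27, x 30..90, up to z 94 mm) carry a bridge (top z 105 mm) with the clamp knob at x 66, y 0 mm.
- pocket_mouth (a point): Centre of the pocket's flat mouth, which is square to the pocket axis: at (6,0,94) mm in the holster's frame. Pocket: square, 36 x 36 mm inside, 4 mm walls, 83 mm deep; the torch must move 75 mm along the axis to be out.
- torch: Loose inspection torch, 150 to 290 g: cylinder 32 mm in diameter, 163 mm long, aluminium front, black rubber tail, black flange (50 mm diameter) 75 to 83 mm from the lens. Origin: centre of lens face; z runs from lens to tail. Centre of mass 85 mm from the lens. Starts lens down in the pocket, flange on the mouth, upper face centred within 2 mm of (0,0,100) mm of the holster; the 80 mm tail is free to grip.
- clamp (a joint): Knob angle, rad. 0: finger points to the holster's -x, over the flange's upper edge, blocking the torch. Grows clockwise seen from above to a stop at 1.6 (finger points to the holster's +y, fully clear). Starts between 0 and 0.2. The torch is free from about 0.8. Light friction (0.05 N m); it stays where left.
- clamp_grip (a point): Point on the knob's vertical axis at mid height of its grip, 151.5 mm above the bench. The grip is an upright black bar 42 mm long, 12 mm thick, z 135.5 to 163.5 mm; its length lies along the finger and turns with it. The steel finger below is 60 mm long from the axis, 16 mm wide, z 119.5 to 127.5 mm.
- tray: Fixed open steel parts tray, 180 (x) x 140 (y) x 30 mm high, with a few nuts and bolts lying fixed in it. Origin: centre of its underside, on the bench.
- tin: Bystander: open steel tin with a blank paper band, 72 mm diameter, 95 mm high; origin at the centre of its base.
- screwdriver: Bystander: screwdriver lying on the bench, about 200 mm long along its x.
- jar: Bystander: jar with yellow cap, 68 mm diameter, 85 mm high; origin at the centre of its base.
- case: Bystander: flat red case, 150 x 110 x 35 mm; origin at the centre of its underside.
Not all that is in view belongs to the job. What is shaped like the tray but turquoise is not meant.

How it is judged (in metres and radians):
On the way, in this order (a step that is already met when the one before it is completed fails the run):
1. the clamp knob is turned clear while the torch still sits in the holster (value of joint clamp above 0.75 rad and distance of torch from where it was at the start of the episode below 0.02 m), for 0.2 s.
2. the torch is drawn fully out of the holster in the fingers (distance of torch from where it was at the start of the episode above 0.078 m and height (world z) of torch above 0.085 m and contact force between torch and holster below 0.2 N and contact force between the fingers and torch above 1 N), for 0.2 s.
At the end, for the whole second after the job is handed in: Torch held still in the fingers, clear of holster and tray: lens down, axis within 0.2 rad of vertical, lens within 40 mm (horizontally) of the tray centre and 100 to 210 mm above the bench; knob still over 0.7 rad; tin, screwdriver, jar and case within 30 mm of their starts (angle between torch's own z axis and vertical below 0.2 rad and horizontal distance between torch and tray below 0.04 m and height (world z) of torch between 0.1 and 0.21 m and linear speed of torch below 0.03 m/s and angular speed of torch below 0.2 rad/s and contact force between the fingers and torch above 1 N and contact force between torch and holster below 0.2 N and contact force between torch and tray below 0.2 N and value of joint clamp above 0.7 rad and distance of each of tin, screwdriver, jar, case from where it was at the start of the episode below 0.03 m); the arm keeps its last pose, push and grip.
It fails at once if a bystander is knocked away or over (distance of any of tin, screwdriver, jar, case from where it was at the start of the episode above 0.03 m).
It also fails if it takes over 51 s, if anything falls off the work surface, if the arm or the gripper's body presses on something with over 40 N, if the wrist force passes 120 N, or if a joint passes its speed limit or range.

ROBOT

A 7-joint arm with a two-finger parallel gripper is mounted at the origin on the work surface. World frame = base frame: x ahead of the robot, y to its left, z up, the work surface at z = 0. Lengths are in m, angles in degrees, forces in N, time in s.
With the tool pointing down it reaches from about 0.425 to 0.875 m from the base axis. Payload 4.7 kg.
Tool frame: the origin (TCP) lies where the fingers leave the gripper's body, on its centre line; the fingertips stand 73 mm ahead of it and the grasp point (between the pads) lies grip_point_offset ahead of it (grip_point_offset is the distance from the TCP to the grasp point, in m); x points along the fingers, z is the direction in which the jaws open and shut, and the axes are right-handed (so a half turn about x gives the same grasp; the last joint's range is limited). The gripper opens to 85 mm and grips with 20 to 120 N. Pads are 22 mm wide; open, the fingers measure 114 mm over their backs; the gripper's body (76 mm by 85 mm) begins 54 mm behind the grasp point. The pads swing forward as they close: fully open they stand 13 mm farther back than shut.
Start: joints at [-67.947, 18.392, -4.016, 83.108, 1.295, 78.541, -3.26], TCP at [0.236, 0.606, 0.304] pointing down, gripper open.
Joint ranges: [-163.93, 163.93], [-17.29, 119.83], [-79.2, 71.16], [3.27, 140.29], [-89.18, 269.18], [5.43, 117.66], [-154.24, 154.24]. Speed limits (degrees/s): [147.25, 147.25, 180, 180, 180, 180, 180].

INTERFACE

Orientations are given as a 3x3 rotation matrix whose columns are the frame's x, y, z axes.
In Python, from plant import goto, servo_line, set_joints, grip, sleep, inverse_kinematics, capture, camera_info, PlanningError, finish_job, silhouettes, get_t, get_qpos, get_qd, get_tau, get_eef_pos, get_ee_rot, get_contact_force, get_wrist_torque, get_width, grip_point_offset gives the robot as it stands. Calls block until the motion is done:
- goto(position, orientation): joint-space move of the TCP to a pose.
- servo_line(position, frame=None, rate=0.15, force_limit=None): straight line of the TCP; frame=None keeps the orientation; rate is the mean speed in m/s. With force_limit (N) it stops when the force on the tool has changed by that much, and returns True; else False.
- set_joints(angles): joint-space move.
- grip(opening, effort=None): finger opening in m; effort is the grip in N (None keeps the last); returns when the fingers have stopped.
- sleep(seconds).
- inverse_kinematics(position, orientation): joint angles nearest the present ones, or None.
- capture(name): name is "side" or "top"; returns the picture (420x560x3 uint8, red, green, blue); there is no depth.
- camera_info(name): a dict with "fov_y" (degrees; the focal length in pixels is half the picture's height over the tangent of half this angle, whatever the lens; pixels are square), "cx", "cy" (the principal point, pixels), "xyz" and "rotation" of the camera in the world. Camera axes: x right, y up, looking along -z (the intrinsics and any distortion apply to the point x, -y, -z); pixel columns grow to the right and rows downward; lengths in m; the calibration is good to about 2 mm. A picture is of the moment at which its call begins. camera_info takes no time and is no camera call.
A pose or a line that the arm cannot do raises PlanningError and nothing moves.
- finish_job(): hands the job in, once; it reports no verdict.
Trained networks look in the newest picture that a camera, given by its name, has taken for a name from the list of things; names that differ only in an ending like _2 or _b are one class to them, and where a whole thing is asked for, a point or a joint stands for the part that bears it (a point fixed in the world has none). Each returns a list of dicts, best first, with "confidence" (0 to 1); they miss things now and then, are a little off and sometimes report something else, mostly with a low value. They report only what shows in the picture. A call takes as long as a camera call. They do not tell look-alikes from the thing itself.
- silhouettes(camera, name): "region" (420x560 bool, what is visible of it) and "extent" ([centre column, centre row, width, height] in pixels, round what is visible of it).
Readings, each from a call of its own:
- get_t(): time.
- get_qpos(): joint angles.
- get_qd(): joint speeds.
- get_tau(): joint torques, N m.
- get_eef_pos(): TCP position.
- get_ee_rot(): TCP orientation.
- get_contact_force(): force on the tool from outside, world axes, zero at the start.
- get_wrist_torque(): the same for the moment, N m.
- get_width(): finger opening in m.
Only numpy, scipy, OpenCV 4.12 (cv2) and the standard library are available. Lean on these libraries where they do the work, as an engineer would, in place of code of your own. Each camera call takes 0.05 s, during which the arm holds its last target. There are 200 camera calls.

## Working session

There is one attempt and no reset: what is moved stays moved. The work goes in short steps, each a Python script; the robot and the scene stay as the last script left them, time stands still between calls to the robot, and variables do not carry over. Pictures are saved under pics/ and viewed, about 8 in all and at most 12, crops included, and the job is handed in when it is done.

```bash
ls; mkdir -p pics; python3 - <<'E'
from plant import *
import cv2,numpy as np
a=[]
for c in("side","top"):
    im=capture(c);cv2.imwrite(f"pics/{c}0.png",im[:,:,::-1])
    i=camera_info(c);print(c,{k:(np.round(v,4).tolist() if not isinstance(v,str) else v) for k,v in i.items()})
    for n in("holster","torch","clamp","tray","tin","jar","case","screwdriver"):
        print(n,[(round(d["confidence"],2),np.round(d["extent"]).tolist()) for d in silhouettes(c,n)[:3]])
print(get_t(),grip_point_offset,get_ee_rot(), get_width())
E
```

```text
pics
side {'fov_y': 43.9622, 'cx': 287.4248, 'cy': 224.6731, 'xyz': [0.043, -0.7464, 1.1565], 'rotation': [[0.8102, 0.4504, -0.3751], [-0.5862, 0.6219, -0.5193], [-0.0006, 0.6406, 0.7679]]}
holster [(0.87, [253.0, 188.0, 66.0, 65.0])]
torch [(0.72, [233.0, 179.0, 34.0, 27.0])]
clamp [(0.53, [258.0, 166.0, 28.0, 21.0])]
tray [(0.88, [155.0, 235.0, 77.0, 66.0]), (0.86, [408.0, 252.0, 83.0, 70.0]), (0.79, [319.0, 285.0, 89.0, 71.0])]
tin [(0.63, [341.0, 200.0, 28.0, 35.0])]
jar [(0.6, [173.0, 156.0, 30.0, 32.0])]
case [(0.67, [415.0, 392.0, 78.0, 53.0])]
screwdriver [(0.86, [233.0, 262.0, 53.0, 41.0])]
top {'fov_y': 49.6705, 'cx': 280.2204, 'cy': 207.5862, 'xyz': [0.3382, -0.0541, 1.4885], 'rotation': [[0.0121, 0.988, -0.154], [-0.9999, 0.0134, 0.0072], [0.0092, 0.1539, 0.988]]}
holster [(0.64, [209.0, 205.0, 46.0, 58.0])]
torch [(0.52, [199.0, 215.0, 21.0, 25.0])]
clamp [(0.64, [204.0, 189.0, 17.0, 28.0])]
tray [(0.97, [334.0, 137.0, 45.0, 54.0]), (0.97, [189.0, 294.0, 55.0, 58.0]), (0.82, [318.0, 212.0, 50.0, 66.0])]
tin [(0.59, [262.0, 145.0, 21.0, 29.0])]
jar [(0.92, [119.0, 236.0, 25.0, 21.0])]
case [(0.52, [266.0, 144.0, 23.0, 32.0]), (0.25, [259.0, 254.0, 8.0, 63.0])]
screwdriver [(0.87, [259.0, 267.0, 9.0, 33.0])]
0.9 0.0539 [[ 8.76149767e-05 -9.32038103e-01  3.62360271e-01]
 [ 8.85601444e-05  3.62360279e-01  9.32038100e-01]
 [-9.99999992e-01 -4.95698185e-05  1.14289616e-04]] 0.08543615986252884
```

```bash
python3 - <<'E'
import cv2,numpy as np
a=cv2.imread("pics/side0.png")[120:430,110:480];b=cv2.imread("pics/top0.png")[90:340,90:400]
cv2.imwrite("pics/s1.png",cv2.resize(a,None,fx=2.1,fy=1.9,interpolation=cv2.INTER_CUBIC)[:600])
cv2.imwrite("pics/t1.png",cv2.resize(b,None,fx=2.4,fy=2.4,interpolation=cv2.INTER_CUBIC))
E
```

```text
(no output)
```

View pics/s1.png

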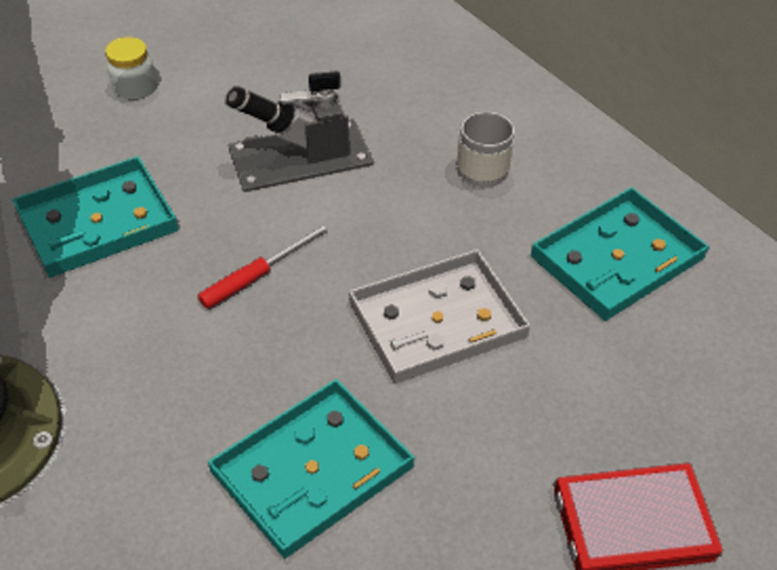

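View pics/t1.png

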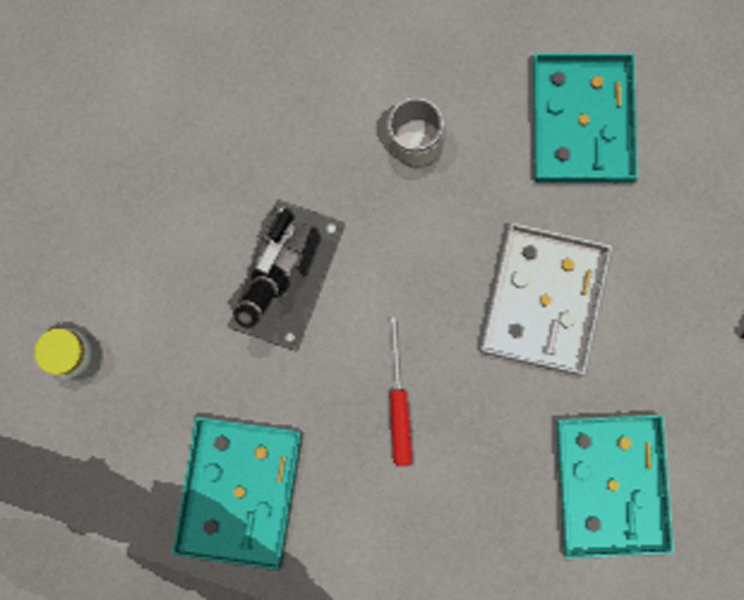

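The steel tray is the grey one, centred near (546,299) in the top crop and (440,315) in the side crop. The holster's tail points towards the robot. The tail end is at (246,315) and the knob bar at (281,224) in the top crop; in the side crop they are at (237,96) and (324,80). Next I'll fit the poses.

```bash
cat > h.py <<'E'
from plant import *
import numpy as np, cv2
from scipy.optimize import least_squares
def proj(c,P):
    i=camera_info(c);f=210/np.tan(np.radians(i["fov_y"]/2))
    q=(np.atleast_2d(P)-i["xyz"])@np.array(i["rotation"])
    return np.c_[i["cx"]-f*q[:,0]/q[:,2], i["cy"]+f*q[:,1]/q[:,2]]
def Rz(a): return np.array([[np.cos(a),-np.sin(a),0],[np.sin(a),np.cos(a),0],[0,0,1]])
E
python3 - <<'E'
from h import *
T=lambda p:np.array(p)/2.4+90
S=lambda p:np.array(p)/[2.1,1.9]+[110,120]
pt=6
top=[((120,50,pt),(279,200)),((120,-50,pt),(344,222)),((-70,-50,pt),(297,350)),((-70,50,pt),(230,327)),((66,0,163),(281,224)),((-56,0,157),(246,315))]
side=[((-70,50,pt),(230,147)),((-70,-50,pt),(250,189)),((120,-50,pt),(372,160)),((66,0,163),(324,80)),((-56,0,157),(237,96))]
def fit(top,side,x0):
    def r(v,cams=("top","side")):
        o=[]
        for c,L,M in(("top",top,T),("side",side,S)):
            if c in cams:
                P=np.array([p for p,_ in L])/1e3@Rz(v[2]).T+[v[0],v[1],0]
                o.append((proj(c,P)-np.array([M(q) for _,q in L])).ravel())
        return np.concatenate(o)
    for cams in (("top",),("side",),("top","side")):
        s=least_squares(r,x0,args=(cams,));print(cams,np.round(s.x,4),np.round(s.fun,1).tolist())
    return s.x
fit(top,side,[.6,.1,-.3])
tt=[((90,70,30),(513,225)),((90,-70,30),(609,246)),((-90,-70,30),(584,373)),((-90,70,30),(482,351))]
ts=[((90,70,30),(476,253)),((90,-70,30),(529,328)),((-90,-70,30),(397,378)),((-90,70,30),(350,293))]
fit(tt,ts,[.4,-.1,-.2])
E
```

```text
('top',) [ 0.5536  0.1759 -0.3237] [-0.5, -0.5, 0.6, 0.1, 0.2, 0.5, -0.5, -0.0, -0.0, -0.4, 0.3, 0.3]
('side',) [ 0.5535  0.1727 -0.2942] [-0.8, -0.3, -1.8, 1.5, 2.1, 0.8, 0.8, -2.8, -0.3, 0.4]
('top', 'side') [ 0.5537  0.1745 -0.3119] [-0.5, -0.5, 0.7, -0.3, 0.9, 0.3, 0.1, 0.2, 0.2, -0.5, 0.9, 0.3, -0.8, -1.1, -2.4, 0.8, 1.7, 1.0, 0.6, -3.0, -0.6, -0.3]
('top',) [ 0.5454 -0.1876 -0.2111] [-0.9, -0.7, 0.8, -0.1, 0.0, 0.6, 0.1, 0.1]
('side',) [ 0.5423 -0.1928 -0.2051] [0.5, -0.7, 0.8, 0.2, -0.5, -0.5, -0.8, 0.9]
('top', 'side') [ 0.5438 -0.1904 -0.2076] [-0.2, -0.2, 1.6, 0.3, 1.0, 1.1, 1.0, 0.7, 0.5, -1.5, 0.7, -0.7, -0.7, -1.6, -0.8, -0.1]
```

```bash
cat >> h.py <<'E'
H=np.array([.5537,.1752,0]); yaw=-.318; RH=Rz(yaw); TRAY=np.array([.544,-.190,0])
g=grip_point_offset
def W(p): return H+RH@(np.array(p)/1e3)
def frame(x,z):
    x=np.array(x,float);z=np.array(z,float);return np.c_[x,np.cross(z,x),z]
K=W((66,0,0))[:2]
def knobR(th,s): # jaw axis square to the bar
    a=yaw-th+s*np.pi/2; return frame((0,0,-1),(np.cos(a),np.sin(a),0))
def knobP(z): return np.array([*K,z+g])
u=RH@np.array([-1,0,1])/2**.5
def torchR(s): return frame(-u,s*RH[:,1])
def torchP(d): return W((0,0,100))+u*(d/1e3+g)
def endR(s,a): return frame((0,0,-1),s*np.array([-np.sin(a),np.cos(a),0]))
END=np.array([TRAY[0],TRAY[1],.150+.083+.045+g])
E
python3 - <<'E'
from h import *
f=lambda p,R:(lambda q:None if q is None else np.round(q).tolist())(inverse_kinematics(p,R))
for s in(1,-1):
    print("knob",s,[f(knobP(.153),knobR(t,s)) for t in(.1,.7,1.35)])
    print("torch",s,[f(torchP(d),torchR(s)) for d in(45,120,155)])
    print("end",s,[f(END,endR(s,a)) for a in(yaw,-.6,0)])
E
```

```text
knob 1 [[-31.0, 21.0, 18.0, 93.0, -7.0, 68.0, 55.0], [-34.0, 21.0, 22.0, 93.0, -8.0, 68.0, 21.0], [-37.0, 21.0, 26.0, 93.0, -10.0, 68.0, -15.0]]
torch 1 [[-55.0, 1.0, 10.0, 131.0, 64.0, 45.0, -20.0], [-60.0, -7.0, 7.0, 131.0, 56.0, 55.0, -15.0], [-63.0, -11.0, 6.0, 131.0, 54.0, 60.0, -14.0]]
end 1 [[10.0, 9.0, 7.0, 92.0, -1.0, 80.0, 89.0], [10.0, 9.0, 7.0, 92.0, -1.0, 80.0, 73.0], [11.0, 9.0, 6.0, 92.0, -1.0, 80.0, 107.0]]
knob -1 [[-62.0, 32.0, 61.0, 94.0, -29.0, 72.0, -109.0], [-62.0, 32.0, 61.0, 94.0, -29.0, 72.0, -143.0], [32.0, 37.0, -68.0, 91.0, 35.0, 76.0, 134.0]]
torch -1 [None, None, None]
end -1 [[-29.0, 12.0, 53.0, 93.0, -9.0, 80.0, -83.0], [-35.0, 14.0, 61.0, 93.0, -12.0, 80.0, -97.0], [13.0, 9.0, 4.0, 92.0, -1.0, 80.0, -73.0]]
```

```bash
python3 - <<'E'
from h import *
goto(knobP(.27),knobR(.15,1)); grip(.05,20)
im=[capture(c) for c in("top","side")]
print("touch",servo_line(knobP(.1535),rate=.12,force_limit=8),get_eef_pos(),knobP(.1535))
grip(.0,20); print("w",get_width(),get_contact_force())
a=capture("side");b=capture("top")
for n,p in(("a",a),("b",b)): cv2.imwrite(f"pics/k{n}.png",p[:,:,::-1])
cv2.imwrite("pics/k.png",np.hstack([cv2.resize(p[y:y+110,x:x+110],None,fx=3.6,fy=3.6,interpolation=cv2.INTER_CUBIC)[:,:,::-1] for p,x,y in((a,200,110),(b,150,150))]))
print(get_t())
E
```

```text
touch False [0.61694953 0.15465439 0.20837668] [0.61639094 0.15456395 0.2074    ]
w 0.011617255079500467 [ 4.68817736  4.36212991 -1.89038125]
5.2083
```

View pics/k.png

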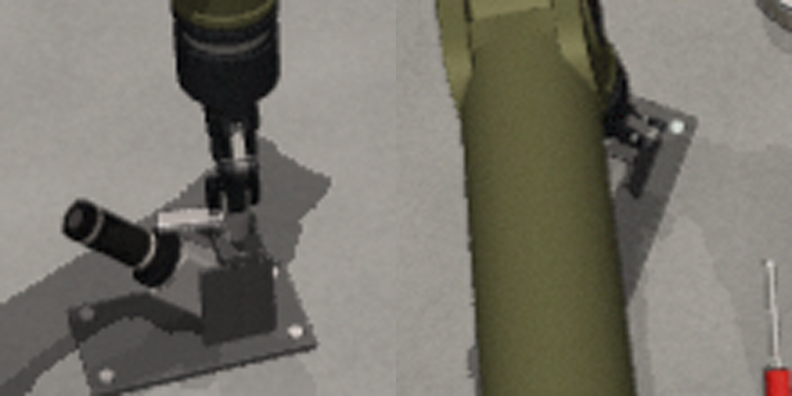

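The knob bar is between the pads: the width reads 11.6 mm against a 12 mm bar. In the left half, the finger is still over the flange at about (185,220). Turning it now.

```bash
python3 - <<'E'
from h import *
for t in np.linspace(.15,1.4,11)[1:]:
    # pure turns: servo_line needs a path, goto handles short joint moves
    goto(knobP(.1535),knobR(t,1))
print(get_contact_force(),get_wrist_torque(),get_width(),get_t())
sleep(.3)
grip(.05); servo_line(knobP(.29),rate=.2)
goto(torchP(155),torchR(1)); grip(.085)
a=capture("side");b=capture("top");print(get_t(),get_eef_pos(),torchP(155))
cv2.imwrite("pics/m.png",np.hstack([cv2.resize(p[y:y+110,x:x+110],None,fx=3.6,fy=3.6,interpolation=cv2.INTER_CUBIC)[:,:,::-1] for p,x,y in((a,200,110),(b,150,150))]))
E
```

```text
[0.9194905  5.62792888 3.07088171] [ 0.97611355 -0.16313797 -0.07931103] 0.011561224881967215 7.7083
10.8583 [0.41355237 0.22129071 0.24772923] [0.41339141 0.22138555 0.24771461]
```

View pics/m.png

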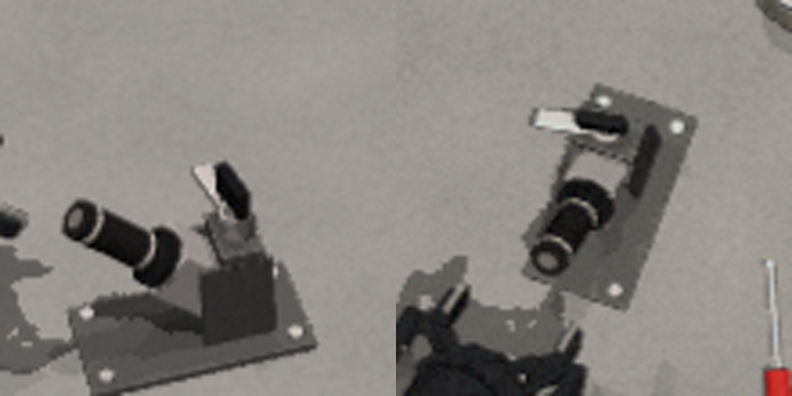

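The knob is clear: its finger now points to the holster's +y, at about (555,120) in the right half. The torch is still seated. Next I'll check the tail against the model and approach it.

```bash
python3 - <<'E'
from h import *
t=W((-56.6,0,156.6))
print(proj("top",t)-[193.1,220.8],proj("side",t)-[221.7,170.6])
print("touch",servo_line(torchP(45),rate=.1,force_limit=8),np.linalg.norm(get_eef_pos()-torchP(45)))
grip(0,60);print(get_width(),get_contact_force(),get_t())
a=capture("side");b=capture("top")
cv2.imwrite("pics/g.png",np.hstack([cv2.resize(p[y:y+110,x:x+110],None,fx=3.6,fy=3.6,interpolation=cv2.INTER_CUBIC)[:,:,::-1] for p,x,y in((a,190,110),(b,150,150))]))
E
```

```text
[[-0.04878287  0.9692161 ]] [[ 0.18680168 -0.41760248]]
touch False 0.0005883155524940741
0.03082805216992075 [-0.85669766  1.67709177  1.85669151] 12.6417
```

View pics/g.png

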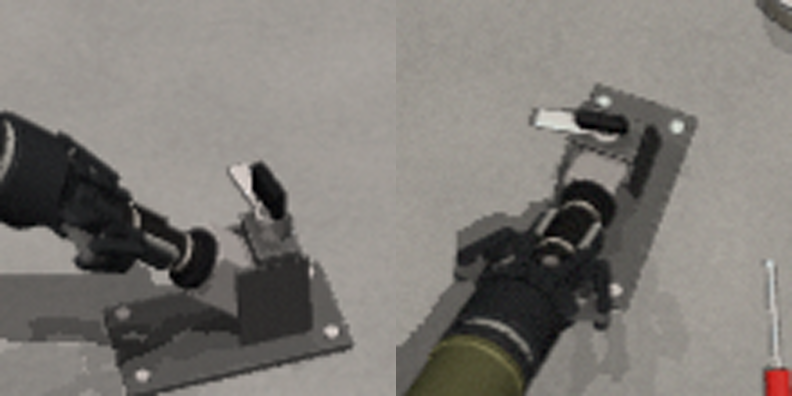

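The torch is gripped on its tail (30.8 mm wide, both pads on it). Drawing it out along the axis.

```bash
python3 - <<'E'
from h import *
print("stop",servo_line(torchP(152),rate=.1,force_limit=35),get_width(),get_contact_force(),get_t())
sleep(.4)
p=torchP(152)
for d in((0,0,.12),(0,0,.08),(.08,0,.12),(.08,-.08,.1)):
    q=inverse_kinematics(p+np.array(d),torchR(1));print(d,None if q is None else np.round(q).tolist())
a=capture("side");b=capture("top")
cv2.imwrite("pics/d.png",np.hstack([cv2.resize(p[y:y+150,x:x+130],None,fx=3,fy=3,interpolation=cv2.INTER_CUBIC)[:,:,::-1] for p,x,y in((a,170,90),(b,130,150))]))
E
```

```text
stop False 0.030601722605795842 [-0.14747272  0.01883662 -1.80004367] 13.9583
(0, 0, 0.12) [-51.0, -17.0, -4.0, 121.0, 46.0, 68.0, 1.0]
(0, 0, 0.08) [-70.0, -16.0, 12.0, 125.0, 52.0, 68.0, -6.0]
(0.08, 0, 0.12) [-67.0, -11.0, 18.0, 116.0, 51.0, 64.0, 4.0]
(0.08, -0.08, 0.1) [-46.0, -16.0, 7.0, 123.0, 49.0, 56.0, 10.0]
```

View pics/d.png

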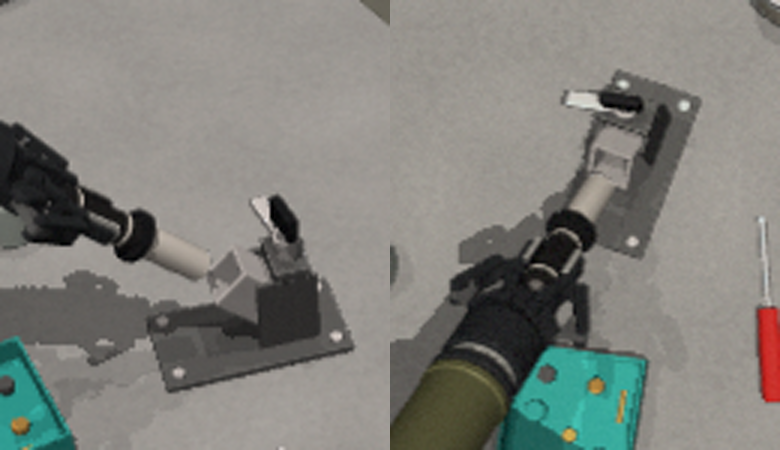

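The torch is fully out, with its lens clear of the mouth and the knob still clear. Lifting, levelling it to vertical and moving over the tray.

```bash
python3 - <<'E'
from h import *
servo_line(torchP(152)+[0,0,.08],rate=.12)
goto(np.array([.48,.10,.43]),endR(1,yaw)); print(get_width(),get_t())
goto(END+[0,0,.07],endR(1,yaw)); servo_line(END,rate=.1); sleep(.8)
print(get_eef_pos()-END,get_ee_rot()[:,0],get_width(),get_contact_force(),get_t())
a=capture("side");b=capture("top")
cv2.imwrite("pics/e.png",np.hstack([cv2.resize(p[y:y+200,x:x+200],None,fx=2,fy=2,interpolation=cv2.INTER_CUBIC)[:,:,::-1] for p,x,y in((a,200,90),(b,180,120))]))
E
```

```text
0.03112777624976701 16.275
[-5.73299068e-06 -3.54564130e-07 -2.78634375e-05] [-5.53193816e-05 -1.58067874e-05 -9.99999998e-01] 0.03077383449443074 [-0.06336578 -0.71003139 -2.30482493] 19.0667
```

View pics/e.png

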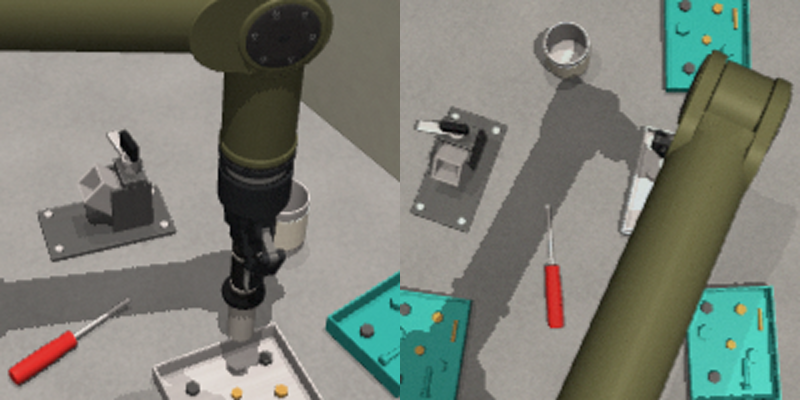

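```bash
python3 - <<'E'
from h import *
L=np.array([TRAY[0],TRAY[1],.15])
for z in(0,.075,.083): print(z,(proj("side",L+[0,0,z])-[200,90])*2)
print((proj("side",TRAY)-[200,90])*2)
for n in("tin","screwdriver","jar","case"):
    print(n,[(round(d["confidence"],2),np.round(d["extent"]).tolist()) for d in silhouettes("side",n)[:2]])
E
```

```text
0 [[241.78780003 330.17748777]]
0.075 [[244.98246609 291.18170245]]
0.083 [[245.34154374 286.79861061]]
[[236.20727877 398.29628471]]
tin [(0.58, [346.0, 199.0, 20.0, 32.0])]
screwdriver [(0.64, [232.0, 262.0, 58.0, 44.0])]
jar []
case [(0.74, [347.0, 201.0, 20.0, 35.0]), (0.64, [412.0, 393.0, 78.0, 54.0])]
```

The flange and lens sit about 8 px lower in the image than predicted, so the lens is about 137 mm up. I'll raise it 10 mm and hand in.

```bash
python3 - <<'E'
from h import *
servo_line(END+[0,0,.01],rate=.05); sleep(.8)
print(get_width(),get_contact_force(),np.abs(get_qd()).max(),get_t()); finish_job()
E
```

```text
0.030657332717654705 [ 0.07086135  0.76531875 -2.86688246] 0.06566216976291245 20.5167
the job is handed in; nothing more can be done
```

I turned the clamp knob clear and drew the torch out along the pocket axis. I handed in at 20.5 s, still holding it lens down over the steel tray. No verdict is reported.

- **Knob:** I turned it by its grip to about 1.4 rad. In the later pictures its finger points to the holster's +y and the torch was still seated after the turn.
- **Torch in the gripper:** the pads read 30.7 mm on the 32 mm tail. The tool reads about 2.9 N of downward force, about what the torch weighs, and the joints are almost still. The tool is vertical, and the torch looks upright in the side picture.
- **Lens position:** the side picture showed the lens over the tray, but about 13 mm lower than I had planned. I raised the arm 10 mm, which should put the lens about 147 mm above the bench; I took no picture after that move.
- **Bystanders:** the tin, screwdriver and case are where they started in the side view, within what the networks can resolve. The jar was not detected in the last side picture, so I could not confirm it.

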